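# Line up the small cheeses by size on the ripening board

## Robot

A 6-joint arm with a two-finger parallel gripper is mounted at the origin on the work surface. World frame = base frame: x ahead of the robot, y to its left, z up, the work surface at z = 0. Lengths are in m, angles in degrees, forces in N, time in s.
With the tool pointing down it reaches from about 0.275 to 0.875 m from the base axis. Payload 12.5 kg.
Tool frame: the origin (TCP) lies on the centre line of the jaws, within the pads' length; the fingertips stand 17 mm ahead of it and the grasp point (between the pads) lies 2 mm behind it; z points along the fingers, y is the direction in which the jaws open and shut (so a half turn about z gives the same grasp; the last joint's range is limited). The gripper opens to 85 mm and grips with 20 to 120 N. Pads are 22 mm wide; open, the fingers measure 114 mm over their backs; the gripper's body (76 mm by 85 mm) begins 54 mm behind the grasp point. The pads swing forward as they close: fully open they stand 13 mm farther back than shut.
Start: joints at [66.257, 20.094, 94.641, -0, 65.266, -4.847], TCP at [0.178, 0.52, 0.248] pointing down, gripper open.
Joint ranges: [-157.81, 157.81], [-45, 120.19], [0.68, 151.7], [-89.99, 269.99], [4.06, 180], [-164.3, 164.3]. Speed limits (degrees/s): [127.2, 127.2, 159.86, 180, 180, 180].

## Interface

Orientations are given as a 3x3 rotation matrix whose columns are the frame's x, y, z axes.
In Python, from station import arm, vision gives the robot as it stands.
- The arm moves only by the shell command python3 -m inch 'ROWS' [FORCE]. ROWS is text: rows parted by semicolons, each of 5 numbers parted by spaces: the opening, from 0 (shut) to 1 (fully open), then the shift along the world's x, y, z in mm, then the turn about the world's z in rad. In form: jaw x y z yaw; .... A call has 1 to 12 rows; each row is the pose to reach, as a shift and turn from the pose commanded when the call began; what a row does not reach only later rows make up. A row lasts 1/12 s, in which the tool goes at most 41.7 mm and 7.16 degrees, less where a joint would pass 70% of its speed; a pose out of reach is approached as far as the arm can. A call with a gripper value outside its range is refused whole. The fingers move at their own pace and stop on an object; FORCE is the grip in N (left out, the last holds). Time passes only in rows, so rows that repeat a pose let the fingers close. It gives the time, the measured TCP pose, the force and the opening at its end, in the units of the state.
- arm.get_obs(): the state, without advancing time (a new reading comes with each control period).
- vision.get_image(name): name is "scene" or "top" or "wrist"; returns a dict with "image" (384x512x3 uint8, red, green, blue), "range_z" (384x512 float32, m along the optical axis (not along the pixel's ray), 0 where there is no reading), "fx", "fy", "cx", "cy" (pixels), "rvec" (rotation vector, rad) and "tvec" (3), from world to camera coordinates, as OpenCV has them; the wrist camera has in their place "tool_from_camera" (4x4, takes a point from camera to tool coordinates, whose origin is the TCP and whose axes are the flange's). Camera axes: x right, y down, z forward; pixel columns grow to the right and rows downward; lengths in m; the calibration is good to about 2 mm. A picture is of the moment at which its call begins: read the wrist's pose just before it.
- arm.hand_in(): hands the job in, once; it reports no verdict.
The state is a dict: "time": time; "joints": joint angles; "qd": joint speeds; "tau": joint torques, N m; "position": TCP position; "orientation": TCP orientation; "contact_force": force on the tool from outside, world axes, zero at the start; "torque": the same for the moment, N m; "grip_width": finger opening in m.
Only numpy, scipy, OpenCV 4.12 (cv2) and the standard library are available. Lean on these libraries where they do the work, as an engineer would, in place of code of your own. Each camera call takes 0.05 s, during which the arm holds its last target. There are 200 camera calls.

## Task

Line up the four small cheeses on the ripening board in order of size: one in the middle of each round white mat, standing upright, the largest on the mat beside the dark wooden end stop and each next one smaller, so that the smallest is at the far end from the stop. Leave the little salt jar standing where it is.

Things in the scene. Friction and masses are not known exactly. Their poses are not given: they have to be found in the camera images.
- cheese_p: The second largest of four loose small round cheeses of the same golden-yellow rind: an upright plain disc 54 mm in diameter and 34 mm high, about 85 g, rigid, standing flat on the table. Origin: centre of its underside; z up along its axis. Its round side can be gripped from above in any direction.
- cheese_q: The smallest of four loose small round cheeses of the same golden-yellow rind: an upright plain disc 30 mm in diameter and 24 mm high, about 19 g, rigid, standing flat on the table. Origin: centre of its underside; z up along its axis. Its round side can be gripped from above in any direction.
- cheese_r: The largest of four loose small round cheeses of the same golden-yellow rind: an upright plain disc 66 mm in diameter and 39 mm high, about 145 g, rigid, standing flat on the table. Origin: centre of its underside; z up along its axis. Its round side can be gripped from above in any direction.
- cheese_s: The second smallest of four loose small round cheeses of the same golden-yellow rind: an upright plain disc 42 mm in diameter and 29 mm high, about 44 g, rigid, standing flat on the table. Origin: centre of its underside; z up along its axis. Its round side can be gripped from above in any direction.
- mat_a: An end mat of four identical fixed white round mats, 76 mm wide, 3 mm thick, in a straight row a, b, c, d, 85 mm apart along the centre line of a fixed spruce board (100 x 450 mm, 25 mm thick). Origin: centre of its underside, on the board's top; a cheese on it stands 3 mm higher, 28 mm above the table. y runs along the row from a to d, x across the board, z up.
- mat_b: A middle mat of four identical fixed white round mats, 76 mm wide, 3 mm thick, in a straight row a, b, c, d, 85 mm apart along the centre line of a fixed spruce board (100 x 450 mm, 25 mm thick). Origin: centre of its underside, on the board's top; a cheese on it stands 3 mm higher, 28 mm above the table. y runs along the row from a to d, x across the board, z up.
- mat_c: A middle mat of four identical fixed white round mats, 76 mm wide, 3 mm thick, in a straight row a, b, c, d, 85 mm apart along the centre line of a fixed spruce board (100 x 450 mm, 25 mm thick). Origin: centre of its underside, on the board's top; a cheese on it stands 3 mm higher, 28 mm above the table. y runs along the row from a to d, x across the board, z up.
- mat_d: An end mat of four identical fixed white round mats, 76 mm wide, 3 mm thick, in a straight row a, b, c, d, 85 mm apart along the centre line of a fixed spruce board (100 x 450 mm, 25 mm thick). Origin: centre of its underside, on the board's top; a cheese on it stands 3 mm higher, 28 mm above the table. y runs along the row from a to d, x across the board, z up.
- stop: The fixed dark wooden end stop with two steel screw heads, 90 mm across the board, 30 mm along it and 40 mm high, standing on the board's top at one end of the row, 75 mm beyond the centre of the end mat: beside mat a in some starts, beside mat d in others (a flat steel card clip lies at the other end). Origin: centre of its underside.
- jar: A loose small closed glass salt jar with a steel lid, 52 mm in diameter and 66 mm high, 180 g, standing on the table among the cheeses; not to be knocked over or moved. Origin: centre of its underside; z up.
There are look-alikes about, which are no part of the job. Leave any blue or pink look-alike of the cheese_p alone.

How it is judged:
By the outcome, as a careful person would: the job done as asked, in the order asked, and still so for the second after the job is handed in, with the robot touching nothing.
It also fails if it takes over 96 s, if anything falls off the work surface, if the arm or the gripper's body presses on something with over 40 N, if the wrist force passes 120 N, or if a joint passes its speed limit or range.

## Working session

There is one attempt and no reset: what is moved stays moved. The work goes in short steps, Python scripts to look and compute and a shell command to move; the robot and the scene stay as the last step left them, time stands still between calls to the robot, and variables do not carry over. Pictures are saved under pics/ and viewed, about 12 in all and at most 16, crops included, and the job is handed in when it is done.

```bash
ls; mkdir -p pics; python3 - <<'E'
from station import arm, vision
import cv2,numpy as np,pickle
o=arm.get_obs();print(o['time'],o['position'],o['orientation'],o['grip_width'])
for n in ['top','scene']:
    d=vision.get_image(n);pickle.dump(d,open(f'{n}.pkl','wb'))
    cv2.imwrite(f'pics/{n}0.png',d['image'][:,:,::-1])
    R=cv2.Rodrigues(np.array(d['rvec']))[0];print(n,d['fx'],d['cx'],d['cy'],R.round(2).tolist(),(-R.T@np.array(d['tvec']).ravel()).round(3))
E
```

```text
pics
0.0 [0.17795488 0.52007667 0.24774978] [[-9.46129695e-01  3.23787522e-01 -4.90596398e-04]
 [ 3.23787877e-01  9.46129040e-01 -1.11774347e-03]
 [ 1.02256112e-04 -1.21637945e-03 -9.99999255e-01]] 0.08538088768298521
top 411.40273807112317 259.3599146530441 191.30634325320455 [[0.02, -1.0, -0.02], [-0.99, -0.02, -0.14], [0.14, 0.02, -0.99]] [ 0.365 -0.016  1.019]
scene 360.05622945234603 252.95454521408345 186.51548998437303 [[0.06, 1.0, 0.01], [0.81, -0.04, -0.58], [-0.58, 0.04, -0.81]] [ 1.075 -0.056  0.838]
```

View pics/top0.png

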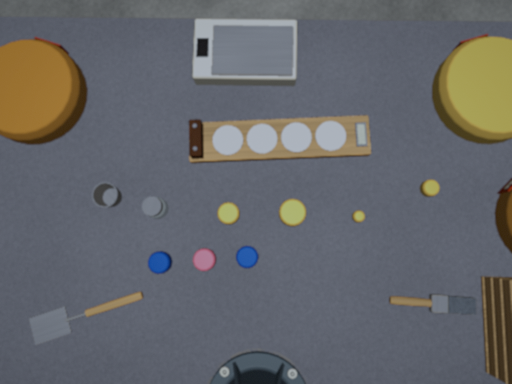

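View pics/scene0.png

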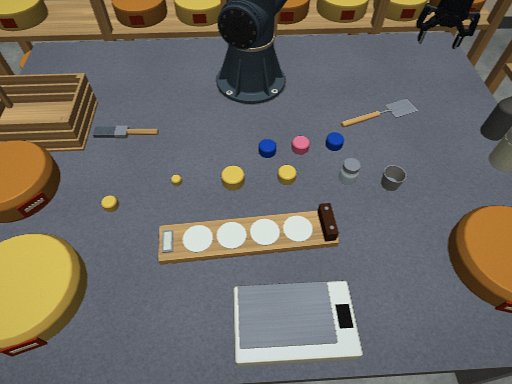

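Top view: the stop is at (196,138), with mats at (228,140), (262,138), (296,137) and (331,135). Cheeses are at (228,213), (292,212), (359,216) and (431,188), and the jar is at (153,207). The scene view agrees.

```bash
cat > h.py <<'E'
import cv2,numpy as np,pickle
def ray(d,u,v,z):
    R=cv2.Rodrigues(np.array(d['rvec'],float))[0];c=-R.T@np.array(d['tvec'],float).ravel()
    r=R.T@np.array([(u-d['cx'])/d['fx'],(v-d['cy'])/d['fy'],1]);return c+r*(z-c[2])/r[2]
def blobs(d,kind):
    hsv=cv2.cvtColor(d['image'],cv2.COLOR_RGB2HSV)
    m=cv2.inRange(hsv,(21,140,90),(35,255,255)) if kind=='y' else cv2.inRange(hsv,(0,0,150),(179,45,255))
    out=[]
    for c in cv2.findContours(m,cv2.RETR_EXTERNAL,cv2.CHAIN_APPROX_NONE)[0]:
        a=cv2.contourArea(c)
        if a<40 or a>1800: continue
        M=cv2.moments(cv2.convexHull(c));x,y,w,h=cv2.boundingRect(c)
        out.append((M['m10']/M['m00'],M['m01']/M['m00'],w,h))
    return out
E
python3 - <<'E'
from h import *
for n in ['top','scene']:
    d=pickle.load(open(n+'.pkl','rb'))
    for k,z in (('y',.016),('w',.028)):
        for u,v,w,h in blobs(d,k):
            p=ray(d,u,v,z);s=np.linalg.norm(ray(d,u+w/2,v,z)-ray(d,u-w/2,v,z))*1e3
            r=d['range_z'][int(v),int(u)]
            R=cv2.Rodrigues(d['rvec'])[0];pc=np.array([(u-d['cx'])/d['fx'],(v-d['cy'])/d['fy'],1])*r
            print(n,k,round(u,1),round(v,1),w,h,(p[:2]*1e3).round(1),'w',s.round(),'zrange',(R.T@(pc-np.ravel(d['tvec'])))[2].round(4))
E
```

```text
top y 473.8 91.4 73 103 [ 767.9 -530. ] w 182.0 zrange 0.0844
top w 291.9 373.2 9 9 [ 83.3 -77.6] w 21.0 zrange 0.0204
top w 224.1 371.5 9 10 [83. 78.] w 21.0 zrange 0.0181
top w 227.3 139.6 32 31 [630.2  87.5] w 79.0 zrange 0.0294
top w 361.0 133.6 9 20 [ 650.6 -242.5] w 22.0 zrange 0.0316
top w 261.5 138.1 32 31 [635.5   2.8] w 79.0 zrange 0.0287
top w 296.0 136.7 31 31 [640.3 -82.3] w 77.0 zrange 0.0297
top w 330.3 135.3 32 31 [ 645.2 -167. ] w 79.0 zrange 0.0312
scene y 109.2 203.2 15 16 [ 521.4 -411.6] w 41.0 zrange 0.0294
scene y 176.1 179.8 9 11 [ 451.3 -236.1] w 26.0 zrange 0.0234
scene y 232.5 177.3 22 24 [450.7 -75.6] w 63.0 zrange 0.0389
scene y 286.5 174.3 18 20 [447.9  79.9] w 52.0 zrange 0.0334
scene y 405.3 8.2 41 19 [-437.9  700.6] w 180.0 zrange -0.1592
scene y 344.2 9.3 46 23 [-441.4  431.1] w 201.0 zrange -0.158
scene y 198.0 10.5 47 24 [-460.7 -204. ] w 203.0 zrange -0.15
scene y 16.4 10.3 40 28 [-497.7 -982.8] w 171.0 zrange -0.1345
scene w 166.6 240.6 10 22 [ 649.3 -244.1] w 25.0 zrange 0.0301
scene w 197.5 238.1 30 27 [ 646.6 -167.4] w 75.0 zrange 0.0289
scene w 231.1 234.9 31 27 [641.8 -83. ] w 78.0 zrange 0.0266
scene w 264.4 231.4 30 26 [636.5   1.7] w 76.0 zrange 0.0273
scene w 297.4 228.3 30 26 [631.9  86.6] w 77.0 zrange 0.0264
scene w 351.8 163.9 15 13 [428.9 271.9] w 44.0 zrange 0.0652
```

```bash
sed -i 's/(21,140,90),(35/(18,120,90),(40/' h.py; python3 - <<'E'
from h import *
d=pickle.load(open('top.pkl','rb'))
hsv=cv2.cvtColor(d['image'],cv2.COLOR_RGB2HSV)
print([hsv[v,u].tolist() for u,v in((228,213),(292,212),(359,216),(431,188))])
H={228:.017,292:.0195,359:.012,431:.0145}
for u,v,w,h in blobs(d,'y'):
    z=min((abs(k-u),q) for k,q in H.items())[1]
    print(round(u,1),round(v,1),w,h,(ray(d,u,v,z)[:2]*1e3).round(1))
s=pickle.load(open('scene.pkl','rb'))
for u,v,z in((109.2,203.2,.0145),(176.1,179.8,.012),(232.5,177.3,.0195),(286.5,174.3,.017)):print((ray(s,u,v,z)[:2]*1e3).round(1))
E
```

```text
[[33, 94, 180], [33, 94, 180], [32, 101, 177], [29, 113, 171]]
509.3 212.5 5 33 [ 463.2 -600.5]
429.7 187.6 17 16 [ 520.8 -411.4]
[ 520.4 -412.3]
[ 448.2 -236.9]
[453.3 -75.5]
[448.6  79.8]
```

```bash
sed -i 's/(18,120,90),(40/(18,75,90),(40/' h.py; python3 - <<'E'
from h import *
d=pickle.load(open('top.pkl','rb'))
H={228:.017,292:.0195,359:.012,431:.0145}
for u,v,w,h in blobs(d,'y'):
    z=min((abs(k-u),q) for k,q in H.items())[1]
    print(round(u,1),round(v,1),w,h,(ray(d,u,v,z)[:2]*1e3).round(1))
E
```

```text
409.7 301.1 41 9 [ 248.6 -354.8]
113.5 303.8 57 24 [226.8 348.1]
503.2 328.2 9 106 [ 191.9 -569.5]
493.7 324.9 8 101 [ 198.8 -548.1]
485.1 323.2 7 96 [ 202.4 -528.4]
358.1 215.7 13 12 [ 448.5 -236.5]
228.0 212.8 23 22 [449.4  81.4]
292.0 212.0 27 27 [454.  -74.8]
509.3 212.5 5 33 [ 463.2 -600.5]
430.2 187.2 18 17 [ 521.7 -412.6]
```

```bash
python3 -m inch '1 276 -595 -98 -1.182;1 276 -595 -98 -1.182;1 276 -595 -98 -1.182;1 276 -595 -98 -1.182;1 276 -595 -98 -1.182;1 276 -595 -98 -1.182;1 276 -595 -98 -1.182;1 276 -595 -98 -1.182;1 276 -595 -98 -1.182;1 276 -595 -98 -1.182;1 276 -595 -98 -1.182;1 276 -595 -98 -1.182' 40
```

```text
time: 1.1
position: [0.3864, 0.0697, 0.1742]
orientation: [[-0.058, 0.998, 0.0], [0.998, 0.058, 0.0], [0.0, 0.0, -1.0]]
contact_force: [1.6, 1.2, 0.0]
grip_width: 0.0854
```

```bash
python3 -m inch '1 67 -145 -24 0;1 67 -145 -24 0;1 67 -145 -24 0;1 67 -145 -24 0;1 67 -145 -24 0;1 67 -145 -24 0;1 67 -145 -24 0' 40; python3 - <<'E'
from station import arm,vision
from h import *
o=arm.get_obs();d=vision.get_image('wrist');cv2.imwrite('pics/w1.png',d['image'][:,:,::-1])
print(o['position']);T=np.array(d['tool_from_camera']);print(T.round(3).tolist())
R=np.array(o['orientation']);p=np.array(o['position'])
hsv=cv2.cvtColor(d['image'],cv2.COLOR_RGB2HSV);m=cv2.inRange(hsv,(18,75,90),(40,255,255))
W=T.copy();W[:3,:3]=R@T[:3,:3];W[:3,3]=R@T[:3,3]+p
for c in cv2.findContours(m,0,2)[0]:
    if cv2.contourArea(c)<300: continue
    M=cv2.moments(c);u,v=M['m10']/M['m00'],M['m01']/M['m00']
    r=W[:3,:3]@[(u-d['cx'])/d['fx'],(v-d['cy'])/d['fy'],1];q=W[:3,3]+r*(.03-W[2,3])/r[2];print(u,v,cv2.boundingRect(c),q.round(4))
E
```

```text
time: 1.68
position: [0.4527, -0.0729, 0.1501]
orientation: [[-0.058, 0.998, -0.001], [0.998, 0.058, 0.0], [0.0, -0.001, -1.0]]
contact_force: [-0.5, 0.9, 0.2]
grip_width: 0.0852
[ 0.45265247 -0.07291273  0.15013503]
[[-0.0, -0.947, -0.32, 0.083], [1.0, -0.001, 0.001, 0.001], [-0.001, -0.32, 0.947, -0.126], [0.0, 0.0, 0.0, 1.0]]
238.35499609679937 345.9367681498829 (223, 327, 31, 38) [ 0.4486 -0.2199  0.03  ]
253.49568673883627 190.26088182228236 (211, 145, 86, 90) [ 0.4536 -0.0721  0.03  ]
```

View pics/w1.png

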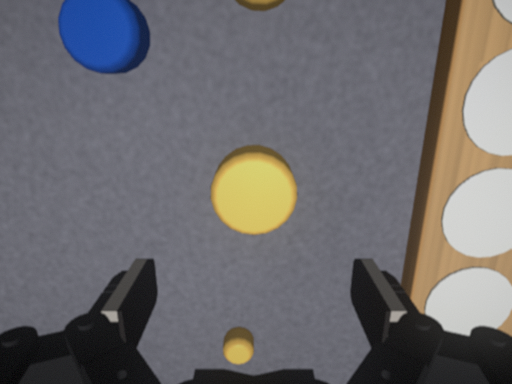

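The wrist view shows the R cheese at (254,190), the blue look-alike at (103,35) and Q at (238,346). At mid-height this gives R ≈ (454,-75), which matches the other views. I'll grasp it now.

```bash
python3 -m inch '1 1 -2 -40 0;1 1 -2 -80 0;1 1 -2 -110 0;1 1 -2 -128 0;1 1 -2 -128 0;1 1 -2 -128 0;0.6 1 -2 -128 0;0.6 1 -2 -128 0;0.6 1 -2 -128 0;0.6 1 -2 -128 0;0.6 1 -2 -128 0;0.6 1 -2 -128 0' 40; python3 -m inch '0.5 0 0 0 0;0.5 0 0 0 0;0.5 0 0 0 0;0.5 0 0 20 0;0.5 0 0 60 0;0.5 0 0 60 0;0.5 0 0 60 0' 40
```

```text
time: 2.73
position: [0.4548, -0.0751, 0.0243]
orientation: [[-0.059, 0.998, 0.002], [0.998, 0.059, -0.0], [-0.001, 0.002, -1.0]]
contact_force: [-2.0, 3.5, 10.7]
grip_width: 0.0645
time: 3.32
position: [0.4556, -0.0755, 0.085]
orientation: [[-0.059, 0.998, 0.006], [0.998, 0.059, -0.002], [-0.002, 0.006, -1.0]]
contact_force: [-0.7, 0.3, -1.6]
grip_width: 0.0641
```

```bash
python3 -m inch '0.5 177 162 30 0;0.5 177 162 30 0;0.5 177 162 30 0;0.5 177 162 30 0;0.5 177 162 30 0;0.5 177 162 30 0;0.5 177 162 30 0;0.5 177 162 30 0;0.5 177 162 30 0;0.5 177 162 30 0'; python3 - <<'E'
from station import arm,vision
from h import *
o=arm.get_obs();print(o['position'],o['contact_force'],o['grip_width'])
d=vision.get_image('wrist');cv2.imwrite('pics/w2.png',d['image'][:,:,::-1])
E
```

```text
time: 4.15
position: [0.6301, 0.086, 0.1117]
orientation: [[-0.058, 0.998, -0.002], [0.998, 0.058, -0.0], [-0.0, -0.002, -1.0]]
contact_force: [0.3, -0.4, -1.7]
grip_width: 0.0641
[0.63011026 0.08599723 0.11172574] [ 0.33871679 -0.37390673 -1.66188561] 0.06407870515093123
```

View pics/w2.png

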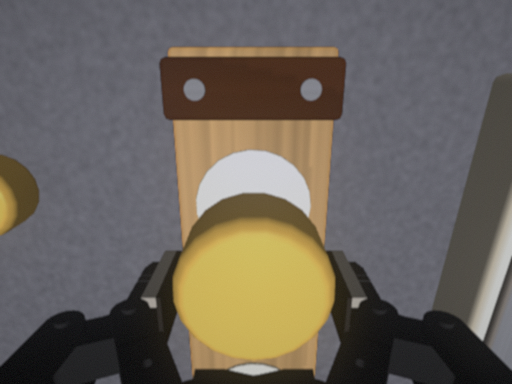

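R is held level, at (254,285), over the mat beside the stop, whose screws are at (194,90) and (311,90). Now I'll lower it.

```bash
python3 -m inch '0.5 1 1 -30 0;0.5 1 1 -50 0;0.5 1 1 -56 0;0.5 1 1 -58 0;0.5 1 1 -59 0;0.5 1 1 -60 0;0.5 1 1 -60 0;0.5 1 1 -60 0'
```

```text
time: 4.87
position: [0.6326, 0.0878, 0.0534]
orientation: [[-0.059, 0.998, 0.001], [0.998, 0.059, 0.0], [0.0, 0.001, -1.0]]
contact_force: [-0.1, -0.0, -1.5]
grip_width: 0.0644
```

```bash
python3 -m inch '0.5 -1 0 -1 0;0.5 -1 0 -1.5 0;0.5 -1 0 -1.5 0;1 -1 0 -1.5 0;1 -1 0 -1.5 0;1 -1 0 -1.5 0;1 -1 0 -1.5 0;1 -1 0 -1.5 0;1 -1 0 30 0;1 -1 0 70 0;1 -1 0 90 0'
```

```text
time: 5.78
position: [0.6323, 0.0879, 0.1461]
orientation: [[-0.059, 0.998, 0.003], [0.998, 0.059, 0.0], [0.0, 0.003, -1.0]]
contact_force: [-0.4, -0.4, 1.1]
grip_width: 0.0852
```

```bash
python3 -m inch '1 -183 -7 90 0;1 -183 -7 90 0;1 -183 -7 90 0;1 -183 -7 90 0;1 -183 -7 90 0;1 -183 -7 90 0;1 -183 -7 90 0'; python3 - <<'E'
from station import arm,vision
from h import *
o=arm.get_obs();print(o['position'])
d=vision.get_image('scene');cv2.imwrite('pics/s2.png',d['image'][120:280,80:400,::-1].repeat(2,0).repeat(2,1))
for u,v,w,h in blobs(d,'y'):
    if v>100: print(u,v,w,h,ray(d,u,v,.017).round(4),ray(d,u,v,.0475).round(4))
E
```

```text
time: 6.37
position: [0.4477, 0.0808, 0.2337]
orientation: [[-0.059, 0.998, 0.003], [0.998, 0.059, 0.0], [0.0, 0.003, -1.0]]
contact_force: [0.5, -0.9, 0.1]
grip_width: 0.0848
[0.44774335 0.08081051 0.23367314]
108.9779474130619 202.99915182357927 16 17 [ 0.5214 -0.4119  0.017 ] [ 0.5419 -0.3987  0.0475]
175.87134502923976 179.55750487329433 11 12 [ 0.4511 -0.2365  0.017 ] [ 0.4742 -0.2298  0.0475]
286.61582900057766 174.32235701906413 19 20 [0.4487 0.0802 0.017 ] [0.472  0.0751 0.0475]
58.802158273381295 139.16906474820144 51 6 [ 0.276  -0.6076  0.017 ] [ 0.3057 -0.5871  0.0475]
20.0625 132.2159090909091 45 4 [ 0.2399 -0.7359  0.017 ] [ 0.2709 -0.7106  0.0475]
142.08286252354048 130.4839924670433 31 4 [ 0.2516 -0.3559  0.017 ] [ 0.2822 -0.3448  0.0475]
360.85511651469096 117.79635258358662 38 14 [0.2299 0.3476 0.017 ] [0.2613 0.3326 0.0475]
```

View pics/s2.png

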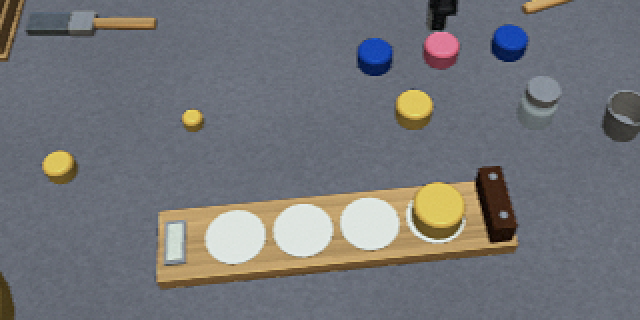

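R stands on the mat by the stop, at (438,210) in the crop. P is at (414,108), and I'll grasp it next.

```bash
python3 -m inch '1 1 0 -40 0;1 1 0 -80 0;1 1 0 -120 0;1 1 0 -160 0;1 1 0 -190 0;1 1 0 -209 0;1 1 0 -209 0;1 1 0 -209 0;0.5 1 0 -209 0;0.5 1 0 -209 0;0.4 1 0 -209 0;0.4 1 0 -209 0'; python3 -m inch '0.4 0 0 0 0;0.4 0 0 0 0;0.4 0 0 0 0;0.4 0 0 0 0;0.4 0 0 0 0'; python3 -m inch '0.4 0 0 20 0;0.4 0 0 60 0;0.4 0 0 90 0;0.4 0 0 90 0'
```

```text
time: 7.42
position: [0.45, 0.0808, 0.025]
orientation: [[-0.059, 0.998, 0.002], [0.998, 0.059, 0.0], [-0.0, 0.002, -1.0]]
contact_force: [-2.1, -0.3, 10.6]
grip_width: 0.0523
time: 7.83
position: [0.45, 0.0808, 0.0249]
orientation: [[-0.059, 0.998, 0.002], [0.998, 0.059, 0.0], [-0.0, 0.002, -1.0]]
contact_force: [-3.2, -0.2, 10.5]
grip_width: 0.0523
time: 8.17
position: [0.4519, 0.081, 0.1191]
orientation: [[-0.059, 0.998, 0.009], [0.998, 0.059, 0.001], [0.0, 0.009, -1.0]]
contact_force: [0.5, 0.5, 0.3]
grip_width: 0.0523
```

```bash
python3 -m inch '0.4 186 -78 0 0;0.4 186 -78 0 0;0.4 186 -78 0 0;0.4 186 -78 0 0;0.4 186 -78 0 0;0.4 186 -78 0 0;0.4 186 -78 -20 0;0.4 186 -78 -40 0;0.4 186 -78 -52 0;0.4 186 -78 -58 0;0.4 186 -78 -58 0;0.4 186 -78 -58 0'
```

```text
time: 9.17
position: [0.6354, 0.0029, 0.056]
orientation: [[-0.059, 0.998, 0.001], [0.998, 0.059, -0.0], [-0.0, 0.001, -1.0]]
contact_force: [-0.7, 1.2, -0.2]
grip_width: 0.052
```

```bash
python3 -m inch '0.4 0 -0.5 -1.5 0;0.4 0 -0.5 -2.5 0;0.4 0 -0.5 -2.5 0;0.4 0 -0.5 -2.5 0;1 0 -0.5 -2.5 0;1 0 -0.5 -2.5 0;1 0 -0.5 -2.5 0;1 0 -0.5 -2.5 0;1 0 -0.5 -2.5 0;1 0 -0.5 20 0;1 0 -0.5 60 0;1 0 -0.5 90 0'; python3 -m inch '1 -115 -414 0 0;1 -115 -414 0 0;1 -115 -414 0 0;1 -115 -414 0 0;1 -115 -414 0 0;1 -115 -414 0 0;1 -115 -414 0 0;1 -115 -414 0 0;1 -115 -414 0 0;1 -115 -414 0 0;1 -115 -414 0 0;1 -115 -414 0 0'
```

```text
time: 10.17
position: [0.6352, 0.0023, 0.1472]
orientation: [[-0.059, 0.998, -0.0], [0.998, 0.059, 0.0], [0.0, -0.0, -1.0]]
contact_force: [0.7, -0.1, 0.8]
grip_width: 0.086
time: 11.17
position: [0.5188, -0.4148, 0.1452]
orientation: [[-0.055, 0.998, 0.0], [0.998, 0.055, -0.001], [-0.001, 0.0, -1.0]]
contact_force: [0.3, 0.9, -0.5]
grip_width: 0.0854
```

```bash
python3 - <<'E'
from station import arm,vision
from h import *
o=arm.get_obs();print(o['position'])
d=vision.get_image('top');cv2.imwrite('pics/t3.png',d['image'][90:260,170:510,::-1].repeat(2,0).repeat(2,1))
for u,v,w,h in blobs(d,'y'):
    if v<250: print(u,v,w,h,ray(d,u,v,.0145).round(4),ray(d,u,v,.0465).round(4))
E
```

```text
[ 0.51880511 -0.41479016  0.14518836]
430.17474980754423 187.38414164742107 18 16 [ 0.5213 -0.4126  0.0145] [ 0.5163 -0.3999  0.0465]
```

View pics/t3.png

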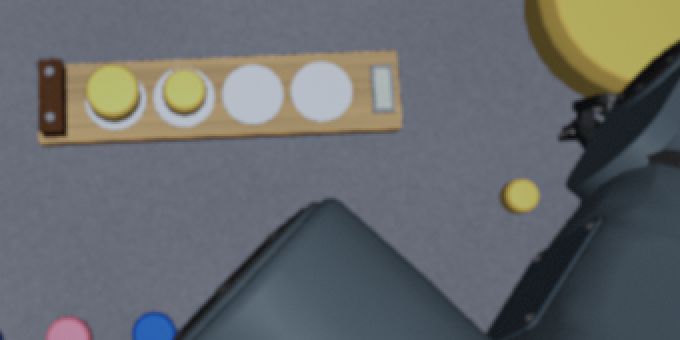

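R is at (112,90) and P at (185,92) in the crop, each on its mat. S is clear at (521,195). The calculation puts S at (521,-412), so the TCP needs a shift of about (+2.5,+2.5).

```bash
python3 -m inch '1 2 2.5 -40 0;1 2 2.5 -80 0;1 2 2.5 -105 0;1 2 2.5 -120 0;1 2 2.5 -120 0;1 2 2.5 -120 0;0.4 2 2.5 -120 0;0.4 2 2.5 -120 0;0.25 2 2.5 -120 0;0.25 2 2.5 -120 0;0.25 2 2.5 -120 0;0.25 2 2.5 -120 0'; python3 -m inch '0.25 0 0 0 0;0.25 0 0 0 0;0.25 0 0 0 0;0.25 0 0 0 0;0.25 0 0 0 0'; python3 -m inch '0.25 0 0 20 0;0.25 0 0 60 0;0.25 0 0 90 0;0.25 0 0 90 0'
```

```text
time: 12.22
position: [0.5226, -0.4096, 0.0271]
orientation: [[-0.059, 0.998, 0.001], [0.998, 0.059, -0.001], [-0.001, 0.001, -1.0]]
contact_force: [-1.4, 2.6, 9.7]
grip_width: 0.04
time: 12.63
position: [0.5226, -0.4096, 0.0271]
orientation: [[-0.059, 0.998, 0.001], [0.998, 0.059, -0.001], [-0.001, 0.001, -1.0]]
contact_force: [-1.8, 2.7, 8.1]
grip_width: 0.0399
time: 12.97
position: [0.5245, -0.4113, 0.1226]
orientation: [[-0.059, 0.998, 0.008], [0.998, 0.059, -0.007], [-0.007, 0.007, -1.0]]
contact_force: [0.0, 0.1, 1.0]
grip_width: 0.0397
```

```bash
python3 -m inch '0.25 118 329 0 0;0.25 118 329 0 0;0.25 118 329 0 0;0.25 118 329 0 0;0.25 118 329 0 0;0.25 118 329 0 0;0.25 118 329 0 0;0.25 118 329 0 0;0.25 118 329 0 0;0.25 118 329 -25 0;0.25 118 329 -50 0;0.25 118 329 -54 0'; python3 -m inch '0.25 0 0 0 0;0.25 0 0 0 0'
```

```text
time: 13.97
position: [0.6382, -0.0797, 0.0577]
orientation: [[-0.06, 0.998, -0.005], [0.998, 0.06, 0.001], [0.001, -0.005, -1.0]]
contact_force: [-0.7, 0.4, -1.4]
grip_width: 0.0399
time: 14.13
position: [0.6405, -0.0808, 0.0623]
orientation: [[-0.058, 0.998, 0.001], [0.998, 0.058, -0.0], [-0.0, 0.001, -1.0]]
contact_force: [0.6, -0.2, 1.2]
grip_width: 0.0401
```

```bash
python3 -m inch '0.25 0 0 -4 0;0.25 0 0 -6 0;0.25 0 0 -6.5 0;0.25 0 0 -6.5 0;0.25 0 0 -6.5 0'; python3 -m inch '1 0 0 0 0;1 0 0 0 0;1 0 0 0 0;1 0 0 0 0;1 0 0 0 0;1 0 0 20 0;1 0 0 60 0;1 0 0 90 0;1 0 0 90 0'; python3 -m inch '1 -192 -156 0 0;1 -192 -156 0 0;1 -192 -156 0 0;1 -192 -156 0 0;1 -192 -156 0 0;1 -192 -156 0 0;1 -192 -156 0 0;1 -192 -156 0 0'
```

```text
time: 14.55
position: [0.6403, -0.0804, 0.0552]
orientation: [[-0.059, 0.998, 0.0], [0.998, 0.059, -0.0], [-0.0, 0.0, -1.0]]
contact_force: [0.2, 0.5, -1.3]
grip_width: 0.0399
time: 15.3
position: [0.6429, -0.0807, 0.1514]
orientation: [[-0.059, 0.998, 0.009], [0.998, 0.059, -0.002], [-0.002, 0.009, -1.0]]
contact_force: [-0.2, 0.4, 1.3]
grip_width: 0.0853
time: 15.97
position: [0.4472, -0.2373, 0.1451]
orientation: [[-0.056, 0.998, 0.0], [0.998, 0.056, -0.0], [-0.0, 0.0, -1.0]]
contact_force: [0.5, 0.4, -0.6]
grip_width: 0.0857
```

```bash
python3 - <<'E'
from station import arm,vision
from h import *
o=arm.get_obs();print(o['position'])
d=vision.get_image('scene')
cv2.imwrite('pics/s4.png',d['image'][130:280,80:400,::-1].repeat(2,0).repeat(2,1))
for u,v,w,h in blobs(d,'y'):
    if v>150: print(u,v,w,h,ray(d,u,v,.012).round(4))
E
```

```text
[ 0.44720109 -0.23733086  0.14507262]
175.91907514450867 179.58766859344894 11 12 [ 0.4474 -0.2374  0.012 ]
```

View pics/s4.png

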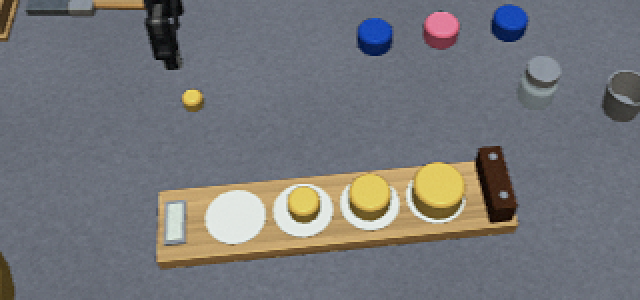

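The mats from the stop now hold R (438,187), P (370,195) and S (303,203). Q is at (193,100), and the scene view agrees it is at (447.4,-237.4).

```bash
python3 -m inch '1 0.5 0 -40 0;1 0.5 0 -80 0;1 0.5 0 -105 0;1 0.5 0 -117 0;1 0.5 0 -117 0;0.4 0.5 0 -117 0;0.4 0.5 0 -117 0;0.2 0.5 0 -117 0;0.1 0.5 0 -117 0;0.1 0.5 0 -117 0;0.1 0.5 0 -117 0;0.1 0.5 0 -117 0'; python3 -m inch '0.1 0 0 0 0;0.1 0 0 0 0;0.1 0 0 0 0;0.1 0 0 0 0;0.1 0 0 0 0;0.1 0 0 0 0'; python3 -m inch '0.1 0 0 20 0;0.1 0 0 60 0;0.1 0 0 90 0;0.1 0 0 90 0;0.1 0 0 90 0'
```

```text
time: 17.02
position: [0.4493, -0.2366, 0.0292]
orientation: [[-0.059, 0.998, 0.002], [0.998, 0.059, -0.001], [-0.001, 0.002, -1.0]]
contact_force: [-1.2, 1.8, 10.8]
grip_width: 0.0274
time: 17.52
position: [0.4492, -0.2366, 0.0291]
orientation: [[-0.059, 0.998, 0.002], [0.998, 0.059, -0.001], [-0.001, 0.001, -1.0]]
contact_force: [-2.1, 2.0, 10.5]
grip_width: 0.0272
time: 17.93
position: [0.4494, -0.2367, 0.1198]
orientation: [[-0.059, 0.998, 0.003], [0.998, 0.059, -0.002], [-0.002, 0.003, -1.0]]
contact_force: [-0.5, -0.1, -0.2]
grip_width: 0.0272
```

```bash
python3 -m inch '0.1 197 69.5 10 0;0.1 197 69.5 10 0;0.1 197 69.5 10 0;0.1 197 69.5 10 0;0.1 197 69.5 10 0;0.1 197 69.5 10 0;0.1 197 69.5 -10 0;0.1 197 69.5 -40 0;0.1 197 69.5 -55 0;0.1 197 69.5 -55 0;0.1 197 69.5 -55 0;0.1 197 69.5 -55 0'
```

```text
time: 18.93
position: [0.6461, -0.167, 0.0639]
orientation: [[-0.059, 0.998, 0.001], [0.998, 0.059, -0.0], [-0.0, 0.001, -1.0]]
contact_force: [-0.2, -0.3, 0.1]
grip_width: 0.027
```

```bash
python3 - <<'E'
from station import arm,vision
from h import *
o=arm.get_obs();print(o['position'],o['contact_force'])
d=vision.get_image('wrist');cv2.imwrite('pics/w5.png',d['image'][:,:,::-1])
E
```

```text
[ 0.64607536 -0.1670457   0.06392917] [-0.22793937 -0.29507119  0.06134069]
```

View pics/w5.png

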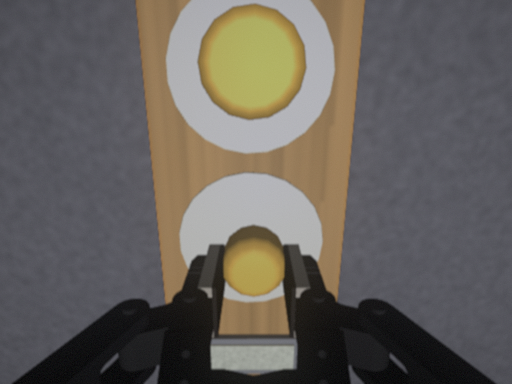

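Q, at (253,262), is held level over the last mat, and S is well centred on its own. I'll lower about 7 mm and release, then rise high and clear.

```bash
python3 -m inch '0.1 0 0 -4 0;0.1 0 0 -6 0;0.1 0 0 -6.5 0;0.1 0 0 -6.5 0;0.1 0 0 -6.5 0'; python3 -m inch '1 0 0 0 0;1 0 0 0 0;1 0 0 0 0;1 0 0 0 0;1 0 0 0 0;1 0 0 0 0;1 0 0 0 0;1 0 0 20 0;1 0 0 60 0;1 0 0 90 0;1 0 0 90 0'; python3 -m inch '1 -250 -100 60 0;1 -250 -100 60 0;1 -250 -100 60 0;1 -250 -100 60 0;1 -250 -100 60 0;1 -250 -100 60 0;1 -250 -100 60 0;1 -250 -100 60 0;1 -250 -100 60 0;1 -250 -100 60 0'; python3 - <<'E'
from station import arm,vision
from h import *
for n,box in (('top',(90,230,130,400)),('scene',(130,280,140,400))):
    d=vision.get_image(n);a,b,c,e=box
    im=cv2.resize(d['image'][a:b,c:e,::-1],None,fx=2.9,fy=2.9,interpolation=cv2.INTER_CUBIC);cv2.imwrite(f'pics/{n}6.png',im)
    g=cv2.cvtColor(d['image'],cv2.COLOR_RGB2HSV);m=cv2.inRange(g,(22,125 if n=='scene' else 75,90),(40,255,255))
    R=cv2.Rodrigues(d['rvec'])[0];vv,uu=np.mgrid[a:b,c:e];r=d['range_z'][a:b,c:e]
    P=(np.stack([(uu-d['cx'])/d['fx']*r,(vv-d['cy'])/d['fy']*r,r],-1)-np.ravel(d['tvec']))@R
    for q,x,y,h,D in(('R',631,87,.039,66),('P',636,2,.034,54),('S',641,-83,.029,42),('Q',646,-167,.024,30)):
        near=np.hypot(P[...,0]*1e3-x,P[...,1]*1e3-y)<45
        s=P[near&(abs(P[...,2]-.028-h)<.007)]
        mn,mx=s.min(0),s.max(0);print(n,q,len(s),'area dia',round(2e3*np.sqrt(len(s)/np.pi)*(d['range_z'][vv.mean().astype(int),uu.mean().astype(int)]/d['fx']),0),'centre',((mn+mx)/2*1e3).round(1)[:2],(s.mean(0)*1e3).round(1))
E
```

```text
time: 19.4
position: [0.6457, -0.1668, 0.0565]
orientation: [[-0.059, 0.998, 0.0], [0.998, 0.059, -0.0], [-0.0, 0.0, -1.0]]
contact_force: [0.6, 0.4, 0.2]
grip_width: 0.0272
time: 20.32
position: [0.6484, -0.1676, 0.1532]
orientation: [[-0.059, 0.998, 0.009], [0.998, 0.059, -0.003], [-0.004, 0.009, -1.0]]
contact_force: [0.6, 0.1, 0.2]
grip_width: 0.0856
time: 21.15
position: [0.3962, -0.2668, 0.2064]
orientation: [[-0.059, 0.998, 0.001], [0.998, 0.059, -0.0], [-0.0, 0.001, -1.0]]
contact_force: [0.3, 0.3, 0.1]
grip_width: 0.085
top R 570 area dia 67.0 centre [632.2  87.3] [630.3  87.2  67.2]
top P 376 area dia 54.0 centre [633.4   2.5] [633.8   1.8  62. ]
top S 227 area dia 42.0 centre [640.4 -80.7] [638.8 -80.5  56.8]
top Q 114 area dia 30.0 centre [ 644.4 -165.9] [ 644.2 -165.6   51.4]
scene R 487 area dia 69.0 centre [634.2  85.8] [636.4  85.2  66.7]
scene P 325 area dia 56.0 centre [ 6.38e+02 -2.00e-01] [ 6.395e+02 -5.000e-01  6.140e+01]
scene S 200 area dia 44.0 centre [641.9 -82.2] [644.  -82.3  56.3]
scene Q 101 area dia 31.0 centre [ 648.3 -167.4] [ 649.5 -167.5   51.2]
```

View pics/top6.png

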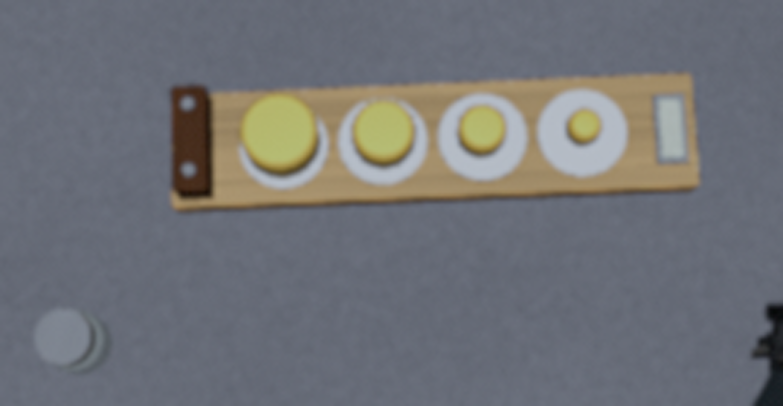

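View pics/scene6.png

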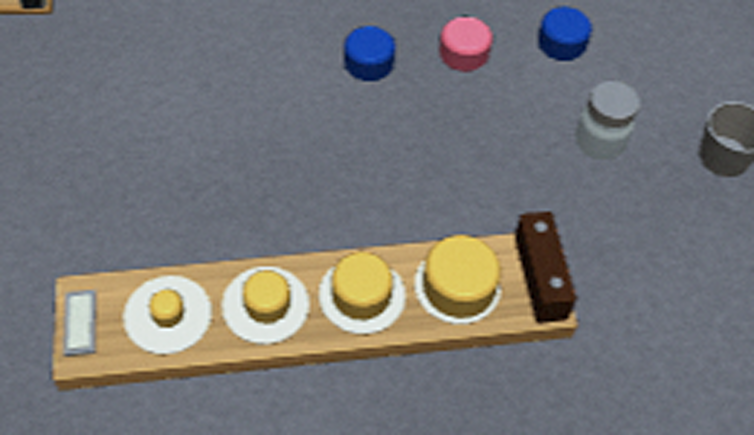

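The average of both views puts all four cheeses within about 2 mm of their mat centres. They are upright, with tops at 67, 62, 57 and 51 mm. The jar is standing at the same place. Handing in.

```bash
python3 -c "
from station import arm
print(arm.hand_in())"
```

```text
the job is handed in; nothing more can be done
None
```

All four cheeses are on the mats in size order from the dark end stop: R (66 mm), P (54 mm), S (42 mm), Q (30 mm). The job was handed in at about 21 s of the 96 s allowed.

- **Position:** Averaging the top and scene cameras, each cheese is within about 2 mm of its mat centre. The two views differ from each other by up to about 6 mm across the board, because each sees the edge of the cheeses from its own side.
- **Upright:** Top heights read 67, 62, 57 and 51 mm, which match the cheeses standing flat on the mats.
- **Jar and look-alikes:** I never approached the jar or the blue and pink look-alikes. In the last pictures they stand where they started, judged by eye.
- **Forces:** Each grasp on the table showed about 10 N upward, probably from the fingertips swinging down as they closed. That is well under the limits, and the arm was clear of everything at hand-in.

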